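# Riddle the lemon out over the sink

## Task

Tip the fruit in the metal scoop out onto the wire grate over the sink, so that the two kumquats drop through into the basin and the lemon stays on top; do not touch the kumquats with the fingers. Put the scoop back down upright on the worktop, to the left of the sink, and put the lemon from the grate in the blue bowl.

Things in the scene. Friction and masses are not known exactly. Their poses are not given: they have to be found in the camera images.
- scoop_grip (a point): Grip point in the wooden handle (16 mm wide, 20 high, from 47 mm ahead to 17 behind) of the aluminium scoop with open nose, 0.35 kg full. x points to the nose (at first roughly -y), z up. Underside 35 mm below; pan 96 mm wide, back wall 60 mm and nose edge 172 mm ahead, nose floor 32 mm below, walls 46 mm high. Level it holds the fruit; 40 degrees nose down empties it. Starts left of the sink.
- lemon_center (a point): Centre of the yellow lemon, 71 mm long (x axis), 53 mm (y) by 51 mm (z) across, 0.085 kg. It starts in the scoop.
- kumquat_a_center (a point): Centre of a small orange kumquat, 22 mm in diameter, 13 g, in the scoop at the start, in front of the lemon.
- kumquat_b_center (a point): Centre of the other, equal kumquat.
- grate: Fixed steel rack across the sink. Origin under the grate's centre at rim height; x away from the robot, y left, z up. The grate is a square wire grid, 152 mm (x) by 190 mm (y), wire tops 13 mm above the origin, openings 33 mm square; the wire fence round it tops out 25 mm above the origin. Basin floor 155 mm below. A wall cabinet hangs behind, from x 0.62 m on, 0.52 m up.
- bowl: Blue ceramic bowl, loose, 120 mm across the rim, 45 mm high; origin at the centre of its underside, z up. Stands on the worktop at the left, near the robot. (The smaller terracotta bowl is another.)

How it is judged:
On the way:
1. the kumquats have dropped into the basin and the lemon lies on the grate, not held by the fingers (height (world z) of each of kumquat_a_center, kumquat_b_center below -0.08 m and x of lemon_center in the frame of grate between -0.08 and 0.08 m and y of lemon_center in the frame of grate between -0.1 and 0.1 m and z of lemon_center in the frame of grate between 0.02 and 0.055 m and contact force between the fingers and lemon below 0.2 N), for 0.2 s.
At the end, for the whole second after the job is handed in: Both kumquats lie in the basin, 80 mm or more below the worktop; the lemon lies in the blue bowl, centre within 35 mm of its axis and under 65 mm high, bowl upright on the worktop; the scoop stands upright (10 degrees) on the worktop left of the sink, grip point 25 to 45 mm high, y over 0.03 (height (world z) of each of kumquat_a_center, kumquat_b_center below -0.08 m and horizontal distance between lemon_center and bowl below 0.035 m and height (world z) of lemon_center between 0.015 and 0.065 m and angle between bowl's own z axis and vertical below 0.15 rad and height (world z) of bowl between -0.005 and 0.01 m and angle between scoop_grip's own z axis and vertical below 0.17 rad and height (world z) of scoop_grip between 0.025 and 0.045 m and world y of scoop_grip above 0.03 m); the robot touches nothing.
It fails at once if the fingers touch a kumquat (contact force between the fingers and kumquat_a above 0.5 N or contact force between the fingers and kumquat_b above 0.5 N).
It also fails if it takes over 72 s, if anything falls off the work surface, if the arm or the gripper's body presses on something with over 40 N, if the wrist force passes 120 N, or if a joint passes its speed limit or range.

## Robot

A 6-joint arm with a two-finger parallel gripper is mounted at the origin on a cart in front of the work surface, level with it; the furniture and walls round the work are solid. World frame = base frame: x ahead of the robot, y to its left, z up, the work surface at z = 0. Lengths are in m, angles in rad, forces in N, time in s.
With the tool pointing down it reaches from about 0.25 to 0.85 m from the base axis. Payload 12.5 kg.
Tool frame: the origin (TCP) lies at the very end of the fingers, on their centre line; the grasp point (between the pads) lies 19 mm behind it (manip.tcp_to_grasp is the z of the grasp point in the tool frame, in m); z points along the fingers, y is the line along which they close (so a half turn about z gives the same grasp; the last joint's range is limited). The gripper opens to 93 mm and grips with 3 to 60 N. Pads are 15 mm wide; open, the fingers measure 128 mm over their backs; the gripper's body (75 mm by 188 mm) begins 65 mm behind the grasp point.
Start: joints at [-1.257, 0.351, 1.652, -0, 1.139, -0.085], TCP at [0.214, -0.507, 0.219] pointing down, gripper open.
Joint ranges: [-2.75, 2.75], [-0.79, 2.1], [0.01, 2.65], [-1.57, 4.71], [0.07, 3.14], [-2.87, 2.87]. Speed limits (rad/s): [2.22, 2.22, 2.79, 3.14, 3.14, 3.14].

## Interface

Orientations are given as a rotation vector (axis times angle).
In Python, from workcell import manip gives the robot as it stands. Calls block until the motion is done:
- manip.movep(position, orientation): joint-space move of the TCP to a pose.
- manip.move_straight(position, speed=0.15, rotation=None, until_force=None): straight line of the TCP; rotation=None keeps the orientation; speed is the mean speed in m/s. With until_force (N) it stops when the force on the tool has changed by that much, and returns True; else False.
- manip.move_joints(angles): joint-space move.
- manip.grip(opening, f_grip=None): finger opening in m; f_grip is the grip in N (None keeps the last); returns when the fingers have stopped.
- manip.wait(seconds).
- manip.solve_ik(position, orientation): joint angles nearest the present ones, or None.
- manip.capture(name): name is "side" or "top" or "wrist"; returns (picture, depth): 420x560x3 uint8, red, green, blue; 420x560 float32, m along the optical axis (not along the pixel's ray), 0 where there is no reading.
- manip.camera_info(name): a dict with "fx", "fy", "cx", "cy" (pixels), "D" ([k1, k2, p1, p2, k3] as OpenCV has them; the pictures are not rectified), "rvec" (rotation vector, rad) and "tvec" (3), from world to camera coordinates, as OpenCV has them. Camera axes: x right, y down, z forward; pixel columns grow to the right and rows downward; lengths in m; the calibration is good to about 2 mm. A picture is of the moment at which its call begins: read the wrist's pose just before it. camera_info takes no time and is no camera call; for the wrist camera it gives the pose at the moment of the call.
A pose or a line that the arm cannot do raises manip.IKError and nothing moves.
- manip.job_done(): hands the job in; it is judged then, once.
Trained networks look in the newest picture that a camera, given by its name, has taken for a name from the list of things; names that differ only in an ending like _2 or _b are one class to them, and where a whole thing is asked for, a point or a joint stands for the part that bears it (a point fixed in the world has none). Each returns a list of dicts, best first, with "p" (0 to 1); they miss things now and then, are a little off and sometimes report something else, mostly with a low value. They report only what shows in the picture. A call takes as long as a camera call.
- manip.trace(name, camera): "mask" (420x560 bool, what is visible of it) and "xy" ([column, row] in pixels, amid what is visible of it).
Readings, each from a call of its own:
- manip.current_time_s(): time.
- manip.current_qpos(): joint angles.
- manip.current_joint_vel(): joint speeds.
- manip.current_joint_efforts(): joint torques, N m.
- manip.current_eef_pos(): TCP position.
- manip.current_orientation(): TCP orientation.
- manip.current_wrist_force(): force on the tool from outside, world axes, zero at the start.
- manip.current_moment(): the same for the moment, N m.
- manip.current_gripper_width(): finger opening in m.
- manip.current_gripper_force(): force on a finger pad.
Only numpy, scipy, OpenCV 4.12 (cv2) and the standard library are available. Lean on these libraries where they do the work, as an engineer would, in place of code of your own. Each camera call takes 0.05 s, during which the arm holds its last target. There are 200 camera calls.

## Working session

There is one attempt and no reset: what is moved stays moved. The work goes in short steps, each a Python script; the robot and the scene stay as the last script left them, time stands still between calls to the robot, and variables do not carry over. Pictures are saved under pics/ and viewed, at most 10 in all, crops included, and the job is handed in when it is done.

```bash
mkdir -p pics; cat > h.py <<'E'
import numpy as np, cv2
from scipy.spatial.transform import Rotation as R
from workcell import manip
def pts(mask, depth, info):
    v,u=np.nonzero(mask&(depth>0)); d=depth[v,u]
    K=np.array([[info['fx'],0,info['cx']],[0,info['fy'],info['cy']],[0,0,1.]])
    n=cv2.undistortPoints(np.c_[u,v].astype(float)[:,None],K,np.array(info['D'],float))[:,0]
    c=np.c_[n*d[:,None],d]
    Rm=R.from_rotvec(np.ravel(info['rvec'])).as_matrix()
    return (c-np.ravel(info['tvec']))@Rm
def cap(cam,save=None):
    info=manip.camera_info(cam); p,d=manip.capture(cam)
    if save: cv2.imwrite('pics/'+save,p[:,:,::-1])
    return p,d,info
def look(name,cam,d,info,show=True):
    out=[]
    for t in manip.trace(name,cam)[:3]:
        P=pts(t['mask'],d,info)
        if len(P)==0: continue
        out.append((t,P))
        if show: print(cam,name,round(t['p'],2),np.round(t['xy']),len(P),'med',np.round(np.median(P,0),3),'lo',np.round(np.percentile(P,2,axis=0),3),'hi',np.round(np.percentile(P,98,axis=0),3))
    return out
E
python3 - <<'E'
from h import *
for cam in ('top','side'):
    p,d,i=cap(cam,cam+'0.png')
    for n in ('scoop_grip','lemon_center','kumquat_a_center','grate','bowl'): look(n,cam,d,i)
print(manip.current_time_s(),manip.tcp_to_grasp,manip.current_orientation())
E
```

```text
top scoop_grip 0.63 [220. 188.] 2276 med [0.514 0.166 0.012] lo [ 0.473  0.1   -0.002] hi [0.581 0.33  0.049]
top lemon_center 0.93 [212. 188.] 449 med [0.521 0.177 0.046] lo [0.495 0.156 0.031] hi [0.554 0.199 0.055]
top kumquat_a_center 0.47 [228. 176.] 65 med [0.548 0.141 0.021] lo [0.541 0.132 0.007] hi [0.56  0.151 0.027]
top grate 0.85 [404. 169.] 2877 med [ 0.582 -0.276  0.015] lo [ 0.445 -0.362 -0.001] hi [ 0.864 -0.166  0.03 ]
top bowl 0.68 [151. 252.] 2122 med [0.367 0.315 0.019] lo [0.311 0.258 0.002] hi [0.418 0.361 0.047]
side scoop_grip 0.55 [280. 191.] 1667 med [0.52  0.16  0.022] lo [0.474 0.094 0.   ] hi [0.584 0.315 0.048]
side lemon_center 0.63 [277. 181.] 454 med [0.524 0.162 0.039] lo [0.498 0.152 0.014] hi [0.554 0.184 0.053]
side kumquat_a_center 0.63 [290. 198.] 65 med [0.551 0.133 0.018] lo [0.543 0.128 0.007] hi [0.561 0.144 0.025]
side grate 0.64 [361. 342.] 7794 med [ 0.578 -0.276  0.014] lo [ 0.45  -0.363 -0.153] hi [ 0.865 -0.05   0.028]
side bowl 0.6 [204. 156.] 1205 med [0.367 0.332 0.028] lo [0.313 0.251 0.001] hi [0.42  0.364 0.045]
0.6 -0.0188 [3.07933264e+00 6.22260526e-01 2.14779577e-05]
```

View pics/top0.png

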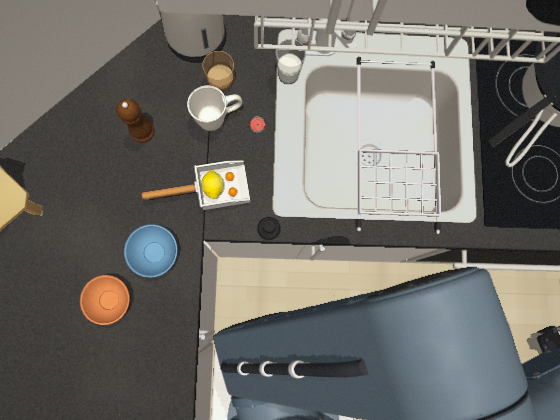

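View pics/side0.png

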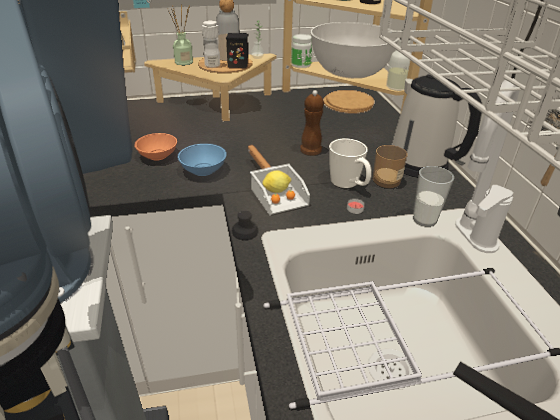

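The top view shows the scoop (pan about col 195–248, row 185; handle to col 143), the lemon at (212,186), the kumquats at (230,176) and (233,191), the blue bowl at (151,251) and the grate at cols 360–438, rows 150–215. I'll move the wrist camera above the scoop for a precise axis, and get the grate frame from its corner pixels.

```bash
python3 - <<'E'
from h import *
i=manip.camera_info('top')
K=np.array([[i['fx'],0,i['cx']],[0,i['fy'],i['cy']],[0,0,1.]]);Rm=R.from_rotvec(np.ravel(i['rvec'])).as_matrix();C=-Rm.T@np.ravel(i['tvec'])
px=np.array([[360,151],[438,151],[438,215],[360,215],[399,183]],float)
n=cv2.undistortPoints(px[:,None],K,np.array(i['D'],float))[:,0]
for r in np.c_[n,np.ones(len(n))]@Rm: print('grate',np.round(C+r*(0.02-C[2])/r[2],3))
w=manip.camera_info('wrist');Rw=R.from_rotvec(np.ravel(w['rvec'])).as_matrix();Cw=-Rw.T@np.ravel(w['tvec'])
RT=R.from_rotvec(manip.current_orientation()).as_matrix()
print('cam in tool',np.round(RT.T@(Cw-manip.current_eef_pos()),3), 'axis',np.round(RT.T@Rw[2],2),w['fx'])
# tool down, tool y along +x world, tool x along +y
T=np.array([[0,1,0],[1,0,0],[0,0,-1.]])
for s in (1,-1):
    Ts=T@np.diag([s,s,1]); print(s,manip.solve_ik([.5,.24,.28],R.from_matrix(Ts).as_rotvec()))
    for th in (0,25,45,55):
        q=manip.solve_ik([.525,-.09,.25],(R.from_rotvec([np.radians(th),0,0])*R.from_matrix(Ts)).as_rotvec()); print(th,None if q is None else np.round(q,2))
E
```

```text
grate [ 0.622 -0.171  0.02 ]
grate [ 0.63  -0.362  0.02 ]
grate [ 0.471 -0.357  0.02 ]
grate [ 0.465 -0.17   0.02 ]
grate [ 0.546 -0.264  0.02 ]
cam in tool [ 0.074 -0.    -0.166] axis [-0.26 -0.    0.96] 304.8811343764684
1 [ 3.63579792e-01  3.03406477e-01  1.56228535e+00 -4.44089210e-16
  1.27590083e+00  3.63579792e-01]
0 [-0.26  0.29  1.66 -0.    1.2  -0.26]
25 [-0.46  0.37  1.61  0.4   1.38 -0.58]
45 [-0.58  0.49  1.57  0.63  1.58 -0.74]
55 [-0.62  0.56  1.56  0.74  1.68 -0.8 ]
-1 [ 3.63579792e-01  3.03406477e-01  1.56228535e+00 -4.44089210e-16
  1.27590083e+00 -2.77801286e+00]
0 None
25 [-0.46  0.37  1.61  0.4   1.38  2.56]
45 [-0.58  0.49  1.57  0.63  1.58  2.4 ]
55 [-0.62  0.56  1.56  0.74  1.68  2.35]
```

```bash
python3 - <<'E'
from h import *
T=np.array([[0,1,0],[1,0,0],[0,0,-1.]])
manip.movep([.5,.2,.24],R.from_matrix(T).as_rotvec())
p,d,i=cap('wrist','w1.png')
o=look('scoop_grip','wrist',d,i); look('lemon_center','wrist',d,i); look('kumquat_a_center','wrist',d,i)
import pickle; np.savez('w1.npz',p=p,d=d,i=pickle.dumps(i),m=o[0][0]['mask'])
hsv=cv2.cvtColor(p,cv2.COLOR_RGB2HSV)
P=o[0][1]; v,u=np.nonzero(o[0][0]['mask']&(d>0)); c=hsv[v,u]
H=P[(c[:,1]>120)&(P[:,2]>.03)&(P[:,1]>.2)]
print('handle',len(H),H.min(0),H.max(0))
for a in np.arange(.2,.4,.01):
    s=H[(H[:,1]>=a)&(H[:,1]<a+.01)]
    if len(s)>5: print(round(a,2),len(s),np.round([s[:,0].mean(),s[:,0].min(),s[:,0].max(),np.median(s[:,2]),s[:,2].max()],4))
print(manip.current_time_s())
E
```

```text
wrist scoop_grip 0.74 [280. 192.] 5673 med [0.511 0.181 0.02 ] lo [0.477 0.101 0.002] hi [0.58  0.33  0.049]
wrist lemon_center 0.94 [303. 203.] 1644 med [0.526 0.185 0.047] lo [0.497 0.161 0.03 ] hi [0.558 0.205 0.054]
wrist kumquat_a_center 0.53 [317. 228.] 197 med [0.55  0.145 0.022] lo [0.542 0.135 0.014] hi [0.56  0.153 0.026]
handle 1437 [0.4859022  0.21884214 0.03888499] [0.52289259 0.33985198 0.04795494]
0.22 107 [0.5147 0.5073 0.5229 0.0447 0.0466]
0.23 108 [0.5129 0.5049 0.5215 0.0446 0.0473]
0.24 120 [0.511  0.5025 0.5191 0.0449 0.0476]
0.25 123 [0.509  0.5002 0.5178 0.0448 0.0472]
0.26 110 [0.5071 0.499  0.5154 0.0446 0.0471]
0.27 122 [0.5051 0.4968 0.5129 0.0447 0.0466]
0.28 126 [0.503  0.4957 0.5106 0.0448 0.0466]
0.29 114 [0.501  0.4935 0.5082 0.0449 0.0474]
0.3 122 [0.4987 0.4902 0.5059 0.045  0.0466]
0.31 139 [0.4967 0.489  0.5048 0.045  0.0467]
0.32 124 [0.4948 0.4869 0.5026 0.0448 0.048 ]
0.33 121 [0.493  0.4859 0.5003 0.0447 0.0467]
3.4917
```

View pics/w1.png

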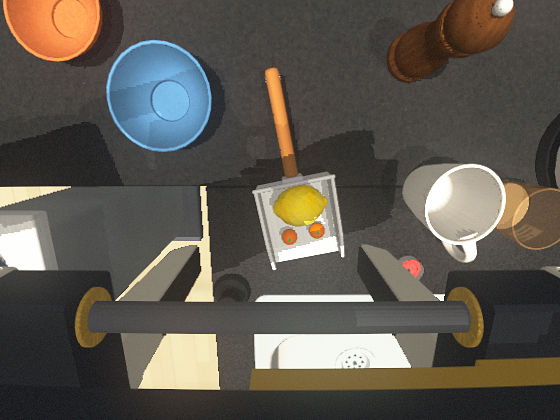

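The wrist view agrees: the handle runs from (292,178) to (272,70), with the lemon and both kumquats in the pan in front of it. That puts the grip point at about (0.507, 0.265, 0.035). Next I'll grip 25 mm ahead of it, lift, and check for droop.

```bash
cat >> h.py <<'E'
T0=np.array([[0,1,0],[1,0,0],[0,0,-1.]])
A=np.arctan2(.194,.981)          # scoop yaw off -y at start
OFF=np.array([.025,0,0])         # grasp in scoop frame (x nose, z up)
def scoop_tool(ref_scoop, ref_world, yaw, tilt):
    """TCP pose putting scoop-frame point ref at ref_world; scoop nose along -y rotated by yaw, nose down tilt."""
    Rz=R.from_euler('z',yaw); Rt=Rz*R.from_rotvec([np.radians(tilt),0,0])
    S=Rt.as_matrix()@np.array([[0,1,0],[-1,0,0],[0,0,1.]])   # scoop axes in world
    g=np.array(ref_world)+S@(OFF-np.array(ref_scoop))
    T=Rt.as_matrix()@T0
    return g-T[:,2]*manip.tcp_to_grasp, R.from_matrix(T).as_rotvec()
def side_slope(d,i):
    pass
E
python3 - <<'E'
from h import *
G=np.array([.507,.265,.035])
p,r=scoop_tool([0,0,0],G,A,0)
print(np.round(p,3))
manip.grip(.06,60)
manip.movep(p+[0,0,.09],r)
print(manip.move_straight(p+[0,0,.0],speed=.1,until_force=15), manip.current_eef_pos())
manip.grip(0,60); print(manip.current_gripper_width(),manip.current_gripper_force())
manip.move_straight(p+[0,0,.09],speed=.08)
q,d,i=cap('wrist','w2.png'); o=look('scoop_grip','wrist',d,i); look('lemon_center','wrist',d,i);look('kumquat_a_center','wrist',d,i)
q,d,i=cap('side','s2.png'); look('scoop_grip','side',d,i); look('lemon_center','side',d,i);look('kumquat_a_center','side',d,i)
print(manip.current_wrist_force(),manip.current_gripper_width(),manip.current_time_s())
E
```

```text
[0.512 0.24  0.016]
False [0.51227653 0.24062745 0.01682042]
0.01554238855425648 60.00014662742615
wrist scoop_grip 0.6 [280. 176.] 8582 med [0.503 0.291 0.134] lo [0.488 0.212 0.129] hi [0.52  0.338 0.138]
wrist lemon_center 0.76 [281. 353.] 1358 med [0.521 0.198 0.135] lo [0.508 0.191 0.129] hi [0.533 0.204 0.139]
side scoop_grip 0.67 [281. 158.] 1759 med [0.528 0.156 0.108] lo [0.474 0.093 0.   ] hi [0.583 0.33  0.137]
side lemon_center 0.89 [275. 147.] 504 med [0.523 0.162 0.127] lo [0.498 0.151 0.1  ] hi [0.554 0.183 0.143]
side kumquat_a_center 0.6 [292. 163.] 63 med [0.55  0.134 0.106] lo [0.543 0.128 0.098] hi [0.56  0.143 0.114]
[ 0.55714475 -0.69128941 -2.8390361 ] 0.015258032159709315 8.3333
```

View pics/s2.png

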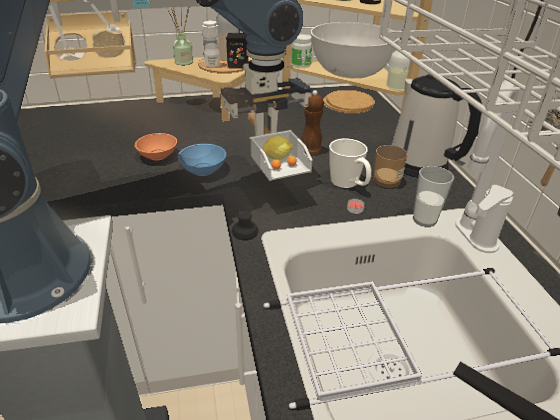

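The side view shows the scoop lifted level with all three fruits still aboard, near (280,155). Now I'll pour it onto the grate.

```bash
python3 - <<'E'
from h import *
N=[.172,0,-.032]; W=np.array([.546,-.205,.045])
p,r=scoop_tool(N,W+[0,0,.07],0,0)
manip.move_straight(p,speed=.13,rotation=r)
p,r=scoop_tool(N,W,0,0); manip.move_straight(p,speed=.08,rotation=r)
for th in range(4,49,4):
    p,r=scoop_tool(N,W,0,th); manip.move_straight(p,speed=.06,rotation=r)
manip.wait(.5)
q,d,i=cap('side','s3.png')
for n in ('lemon_center','kumquat_a_center','grate'): look(n,'side',d,i)
print(manip.current_time_s())
E
```

```text
side lemon_center 0.92 [367. 341.] 1222 med [ 0.562 -0.304  0.051] lo [ 0.54  -0.32  -0.154] hi [ 0.662 -0.176  0.063]
side lemon_center 0.47 [336. 258.] 4281 med [ 0.551 -0.173  0.094] lo [ 0.497 -0.215  0.052] hi [ 0.592 -0.132  0.151]
side grate 0.69 [380. 350.] 6269 med [ 0.578 -0.302  0.014] lo [ 0.447 -0.364 -0.152] hi [ 0.866 -0.163  0.028]
16.425
```

View pics/s3.png

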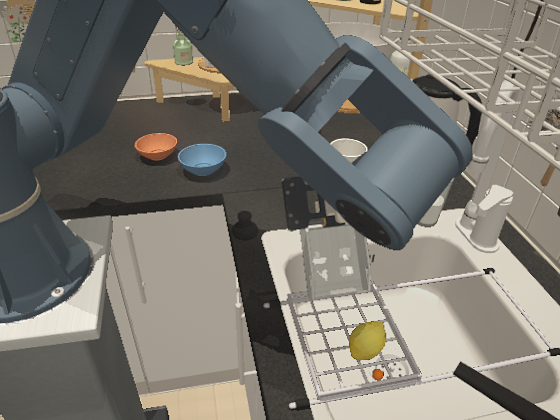

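The lemon is on the grate at (367,341), and one kumquat shows through the grate at (378,375). I'll set the scoop back where it was, then check the kumquats.

```bash
python3 - <<'E'
from h import *
N=[.172,0,-.032]; W=np.array([.546,-.205,.045])
p,r=scoop_tool(N,W+[0,.02,.08],0,48); manip.move_straight(p,speed=.15,rotation=r)
G=np.array([.507,.265,.035])
p,r=scoop_tool([0,0,0],G+[0,-.2,.11],0.05,0); manip.move_straight(p,speed=.2,rotation=r)
p,r=scoop_tool([0,0,0],G+[0,0,.09],A,0); manip.move_straight(p,speed=.25,rotation=r)
p,r=scoop_tool([0,0,0],G+[0,0,.012],A,0); manip.move_straight(p,speed=.15)
p,r=scoop_tool([0,0,0],G+[0,0,-.002],A,0); print('touch',manip.move_straight(p,speed=.02,until_force=3),manip.current_eef_pos()[2])
manip.grip(.05); p=manip.current_eef_pos(); manip.move_straight(np.array(p)+[0,0,.15],speed=.2)
cap('side','s4.png'); q,d,i=cap('top','t4.png')
for n in ('lemon_center','kumquat_a_center','scoop_grip','bowl'): look(n,'top',d,i)
q,d,i=cap('side')
for n in ('lemon_center','kumquat_a_center','scoop_grip','bowl'): look(n,'side',d,i)
print(manip.current_time_s())
E
```

```text
touch True 0.01607405441959357
top lemon_center 0.69 [410. 179.] 486 med [ 0.561 -0.288  0.054] lo [ 0.538 -0.317  0.026] hi [ 0.592 -0.268  0.065]
top kumquat_a_center 0.66 [228. 183.] 1816 med [0.535 0.148 0.004] lo [ 0.477  0.098 -0.002] hi [0.58  0.198 0.048]
top scoop_grip 0.56 [224. 182.] 1868 med [0.534 0.148 0.004] lo [ 0.476  0.098 -0.002] hi [0.58  0.2   0.049]
side lemon_center 0.74 [367. 342.] 1180 med [ 0.561 -0.304  0.051] lo [ 0.54  -0.32  -0.151] hi [ 0.602 -0.204  0.063]
side kumquat_a_center 0.67 [368. 341.] 1145 med [ 0.561 -0.305  0.052] lo [ 0.54  -0.32   0.024] hi [ 0.592 -0.278  0.063]
side bowl 0.77 [202. 156.] 1183 med [0.367 0.333 0.029] lo [0.314 0.251 0.002] hi [0.422 0.364 0.045]
22.7333
```

View pics/t4.png

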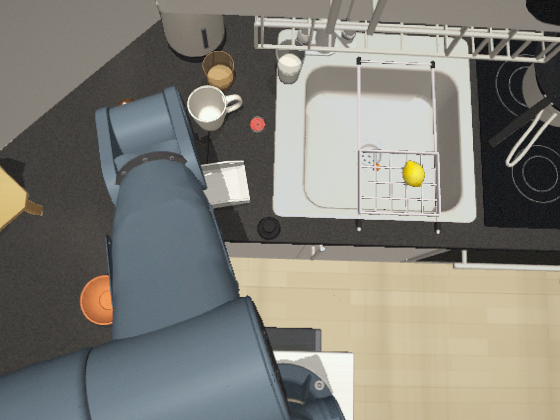

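The lemon is at (413,174) and a kumquat shows at (377,167) by the drain. I'll look from above the grate with the wrist camera for the second kumquat and the lemon's axis.

```bash
python3 - <<'E'
from h import *
T=R.from_euler('z',-np.pi/2).as_matrix()@T0   # tool x ->? 
r=R.from_matrix(T).as_rotvec(); print(T[:,0])
p=[.58,-.28,.24]
q=manip.solve_ik(p,r)
manip.move_straight(np.array([.5,-.02,.25]),speed=.3); 
manip.movep([.50,-.28,.26],R.from_matrix(T0).as_rotvec())
q,d,i=cap('wrist','w5.png')
for o in look('lemon_center','wrist',d,i)[:1]:
    P=o[1][(o[1][:,2]>.03)]; c=P.mean(0); w,V=np.linalg.eigh(np.cov((P-c)[:,:2].T)); print(c,np.sqrt(w),V[:,1],P[:,2].max())
    a=(P-c)[:,:2]@V; print(np.percentile(a,[1,99],axis=0), c[:2]+V@(np.percentile(a,[1,99],axis=0).mean(0)))
look('kumquat_a_center','wrist',d,i)
hsv=cv2.cvtColor(q,cv2.COLOR_RGB2HSV)
m=((hsv[...,0]<16)&(hsv[...,1]>150)&(hsv[...,2]>90)).astype(np.uint8)
n,l,s,cc=cv2.connectedComponentsWithStats(m)
for k in range(1,n):
    if s[k,4]>8: print(np.round(cc[k]),s[k,4],np.round(np.median(pts(l==k,d,i),0),3))
print(manip.current_time_s(),manip.current_qpos())
E
```

```text
[1.00000000e+00 2.22044605e-16 0.00000000e+00]
[351. 153.] 88 [ 0.632 -0.244 -0.134]
[281. 166.] 51 [ 0.505 -0.268 -0.133]
24.9667 [-5.89295166e-01  3.53973624e-01  1.54130741e+00  1.52473872e-04
  1.24631895e+00 -5.91405160e-01]
```

View pics/w5.png

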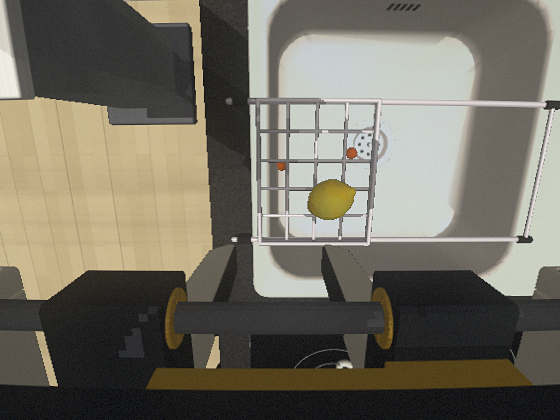

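Both kumquats lie in the basin (z ≈ −0.13), at (351,153) and (281,166). The lemon at (331,200) wasn't traced this time, so I'll locate it by colour and pick it up.

```bash
python3 - <<'E'
from h import *
q,d,i=cap('wrist'); hsv=cv2.cvtColor(q,cv2.COLOR_RGB2HSV)
m=((hsv[...,0]>18)&(hsv[...,0]<34)&(hsv[...,1]>140)&(hsv[...,2]>60)).astype(np.uint8)
m[280:]=0; m[:,:225]=0
n,l,s,cc=cv2.connectedComponentsWithStats(m); k=1+np.argmax(s[1:,4]); print(s[k],cc[k])
P=pts(l==k,d,i); P=P[(P[:,2]>.025)]
c=P.mean(0); w,V=np.linalg.eigh(np.cov((P-c)[:,:2].T)); a=(P-c)[:,:2]@V; e=np.percentile(a,[1,99],axis=0)
print(len(P),c,np.sqrt(w),'axis',V[:,1],'ext',e[1]-e[0],'ctr',c[:2]+V@e.mean(0),'top',np.percentile(P[:,2],98), 'hi pts',P[P[:,2]>np.percentile(P[:,2],85)].mean(0))
for nm,cn in (('scoop_grip','top'),('bowl','top'),('scoop_grip','side')):
    _,dd,ii=cap(cn,'x_'+cn+'6.png'); look(nm,cn,dd,ii)
E
```

```text
[ 308  180   48   40 1422] [330.54852321 199.31012658]
1420 [ 0.56567269 -0.28802113  0.05544278] [0.01172849 0.01463806] axis [-0.89295194 -0.450152  ] ext [0.0452857  0.05668909] ctr [ 0.56718045 -0.2897875 ] top 0.06369556599656996 hi pts [ 0.56947048 -0.29145363  0.06282608]
top scoop_grip 0.88 [218. 186.] 2557 med [0.522 0.169 0.005] lo [ 0.474  0.101 -0.002] hi [0.578 0.318 0.049]
top bowl 0.86 [151. 250.] 2163 med [0.367 0.315 0.019] lo [0.31  0.256 0.001] hi [0.418 0.362 0.046]
side scoop_grip 0.57 [277. 187.] 1942 med [0.517 0.165 0.007] lo [ 0.474  0.093 -0.   ] hi [0.58  0.318 0.048]
```

```bash
python3 - <<'E'
from h import *
L=np.array([.568,-.291]); yaw=np.radians(-63.3)
r=(R.from_euler('z',yaw)*R.from_matrix(T0)).as_rotvec()
manip.grip(.075,12)
manip.movep([*L,.12],r); 
print(manip.move_straight([*L,.022],speed=.08,until_force=8),manip.current_eef_pos())
manip.grip(0.03,12); print(manip.current_gripper_width(),manip.current_gripper_force())
manip.move_straight([*L,.17],speed=.12); print(manip.current_gripper_width())
B=np.array([.365,.31]); r2=R.from_matrix(T0).as_rotvec()
manip.movep([.42,.10,.22],r2); manip.movep([*B,.16],r2)
q,d,i=cap('side','s7.png'); look('bowl','side',d,i); look('lemon_center','side',d,i)
print(manip.move_straight([*B,.042],speed=.08,until_force=4),manip.current_eef_pos(),manip.current_gripper_width(),manip.current_time_s())
E
```

```text
False [ 0.56831699 -0.291166    0.02256864]
0.05430888457697975 12.000146738137119
0.054483312049855515
side bowl 0.86 [202. 155.] 1166 med [0.367 0.333 0.029] lo [0.312 0.25  0.004] hi [0.42  0.365 0.045]
side lemon_center 0.75 [196. 104.] 480 med [0.364 0.287 0.183] lo [0.34  0.274 0.002] hi [0.39  0.775 0.201]
False [0.36522538 0.31016716 0.04238809] 0.05433170786919467 34.4833
```

View pics/s7.png

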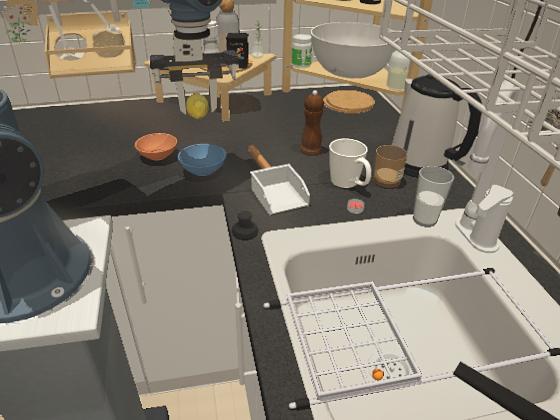

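The lemon is held at (196,104) above the bowl at (202,160), and the scoop stands upright and empty at (280,187). Now I'll release the lemon and verify.

```bash
python3 - <<'E'
from h import *
manip.grip(.068); manip.move_straight([.365,.31,.16],speed=.12)
manip.movep([.35,.0,.28],R.from_matrix(T0).as_rotvec()); manip.wait(.5)
for c in ('side','top'):
    q,d,i=cap(c,c+'8.png')
    for n in ('lemon_center','bowl','scoop_grip','kumquat_a_center'): look(n,c,d,i)
print(manip.current_time_s())
E
```

```text
side lemon_center 0.75 [198. 160.] 321 med [0.359 0.295 0.042] lo [0.336 0.252 0.024] hi [0.383 0.326 0.054]
side bowl 0.81 [211. 156.] 790 med [0.373 0.323 0.034] lo [0.314 0.25  0.009] hi [0.419 0.363 0.045]
side scoop_grip 0.96 [276. 185.] 2249 med [0.528 0.176 0.013] lo [0.476 0.095 0.   ] hi [0.582 0.305 0.047]
side kumquat_a_center 0.58 [210. 152.] 895 med [0.371 0.323 0.034] lo [0.312 0.25  0.001] hi [0.42  0.364 0.046]
top lemon_center 0.76 [147. 258.] 477 med [0.357 0.308 0.046] lo [0.335 0.283 0.028] hi [0.379 0.34  0.056]
top bowl 0.7 [154. 243.] 1581 med [0.375 0.312 0.024] lo [0.31  0.254 0.007] hi [0.418 0.362 0.046]
top scoop_grip 0.93 [217. 186.] 2574 med [0.523 0.169 0.006] lo [ 0.474  0.101 -0.001] hi [0.578 0.323 0.05 ]
38.3583
```

View pics/side8.png

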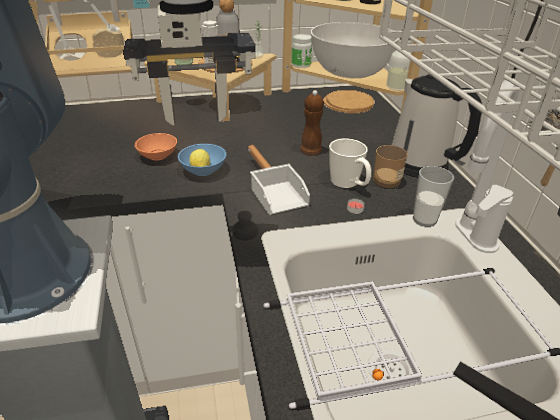

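The lemon is in the blue bowl at (199,160), its centre about 8 mm from the axis. The scoop is upright at (278,187) and the arm is clear of everything.

```bash
python3 -c "
from workcell import manip
print(manip.job_done())"
```

```text
the job is handed in; nothing more can be done
None
```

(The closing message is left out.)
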